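# Click the colour wheel on to the tape in use

### The job

The thumbwheel on the little wooden stand shows the packers which paper tape is in use: its panels come to the brass pointers on top one click at a time. Flick the wheel's ridges with a fingertip, rolling its top away from the robot click by click, until the panel in the colour of the tape roll lying inside the wooden ring rests exactly between the pointers, and never roll it past that panel. Push lightly, do not grip the wheel, and leave the tape rolls and the stamps where they are.

Things in the scene. Friction and masses are not known exactly. Their poses are not given: they have to be found in the camera images.
- selector: wooden stand fixed to the table, base 120 x 92 x 10 mm; origin at the centre of its underside; +x level, away from the robot (the way the wheel's top must roll), +y along the axle, +z up. Two arched cheeks, 20 to 34 mm either side of the middle in y, 60 mm long in x, 92 mm high, hold a black 34 mm wide wheel; a brass pointer 5 mm wide on each cheek reaches 97 mm above the table
- selector_top (a point): middle of the panel lying on top, between the brass pointers, about 92 mm above the table. At rest this panel is level and the two ridges beside it lean 22.5 degrees, one to the robot, one away, tips about 106 mm above the table and 18 mm either side of this point (in the stand's x); pushing the nearer ridge to where the farther one stood is one click
- selector_axle (a point): middle of the wheel, on its axle, 62 mm above the table. The wheel is a drum of 30 mm radius with eight flat coloured panels (19 x 33 mm seen) between eight radial ridges, 6 mm thick, as wide as the wheel, rounded, tips 48 mm from the axle, 45 degrees apart
- colour_wheel (a joint): turn of the wheel, rad; grows as its top rolls away from the robot. Panel on top = value / 0.785: 0, 1, 2 white, 3 blue, 4 teal, 5 yellow, 6 pink, 7 white; stops at 0 and 7. Starts at 1. A sprung roller holds each panel: pushed well past half a click the wheel jumps on to the next by itself, else it springs back; it does not coast. 1 to 3 N at a ridge tip turns it
- tape_ring: flat pale wooden ring fixed on the table, 84 mm outside, 72 mm inside, 6 mm high; origin at its centre on the table. Exactly one tape roll lies inside it: the tape in use
- roll_blue: loose violet-blue-coloured roll of paper tape lying flat, 54 mm across, 15 mm high, with a hole; origin at the centre of its underside. A bystander; only its colour and place matter
- roll_teal: loose teal-coloured roll of paper tape lying flat, 54 mm across, 15 mm high, with a hole; origin at the centre of its underside. A bystander; only its colour and place matter
- roll_yellow: loose yellow-coloured roll of paper tape lying flat, 48 mm across, 19 mm high, with a hole; origin at the centre of its underside. A bystander; only its colour and place matter
- roll_pink: loose pink-coloured roll of paper tape lying flat, 48 mm across, 15 mm high, with a hole; origin at the centre of its underside. A bystander; only its colour and place matter
- stamp_dark: loose rubber stamp with a dark turned handle on a 40 x 40 mm wooden block, 74 mm high; origin at the centre of its underside; a bystander
- stamp_light: loose rubber stamp with a pale wooden handle on a 35 x 50 mm wooden block, 74 mm high; origin at the centre of its underside; a bystander
There are look-alikes about, which are no part of the job. Several things have the shape of the selector; the one meant has the colours described above.

How it is judged:
By the outcome, as a careful person would: the job done as asked, in the order asked, and still so for the second after the job is handed in, with the robot touching nothing.
It also fails if it takes over 51 s, if anything falls off the work surface, if the arm or the gripper's body presses on something with over 40 N, if the wrist force passes 120 N, or if a joint passes its speed limit or range.

### The arm

A 6-joint arm with a two-finger parallel gripper is mounted at the origin on the work surface; the furniture and walls round the work are solid. World frame = base frame: x ahead of the robot, y to its left, z up, the work surface at z = 0. Lengths are in mm, angles in rad, forces in N, time in s.
With the tool pointing down it reaches from about 225 to 875 mm from the base axis. Payload 3.4 kg.
Tool frame: the origin (TCP) lies midway between the tips of the shut fingers; the grasp point (between the pads) lies env.grip_point_offset behind it (env.grip_point_offset is the distance from the TCP to the grasp point, in mm); z points along the fingers, y is the line along which they close (so a half turn about z gives the same grasp; the last joint's range is limited). The gripper opens to 85 mm and grips with 20 to 120 N. Pads are 22 mm wide; open, the fingers measure 114 mm over their backs; the gripper's body (76 mm by 85 mm) begins 54 mm behind the grasp point. The pads swing forward as they close: fully open they stand 13 mm farther back than shut.
Start: joints at [-0.121, 0.276, 1.505, -0, 1.361, -0.121], TCP at [575.033, -0.009, 231.328] pointing down, gripper open.
Joint ranges: [-2.89, 2.89], [-0.75, 2.08], [0.22, 2.7], [-1.18, 4.32], [0.11, 2.71], [-2.7, 2.7]. Speed limits (rad/s): [2.57, 2.57, 3.14, 3.14, 3.14, 3.14].

### API

Orientations are given as a unit quaternion [w, x, y, z].
In Python, from station import env, eyes gives the robot as it stands. The module is installed in compiled form; this text tells all that it offers. Calls block until the motion is done:
- env.move_ptp(position, orientation): joint-space move of the TCP to a pose.
- env.servo_line(position, frame=None, v=150): straight line of the TCP; frame=None keeps the orientation; v is the mean speed in mm/s.
- env.movej(angles): joint-space move.
- env.set_gripper(opening, force=None): finger opening in mm; force is the grip in N (None keeps the last); returns when the fingers have stopped.
- env.sleep(seconds).
- env.ik(position, orientation): joint angles nearest the present ones, or None.
- env.read_state(): the state.
- eyes.get_image(name): name is "scene" or "side" or "wrist"; returns a dict with "color" (400x640x3 uint8, blue, green, red), "range_z" (400x640 float32, mm along the optical axis (not along the pixel's ray), 0 where there is no reading), "fx", "fy", "cx", "cy" (pixels), "eye" and "rotation" of the camera in the world; the wrist camera has in their place "T_tool_cam" (4x4, takes a point from camera to tool coordinates, whose origin is the TCP and whose axes are the flange's). Camera axes: x right, y down, z forward; pixel columns grow to the right and rows downward; lengths in mm; the calibration is good to about 2 mm. A picture is of the moment at which its call begins: read the wrist's pose just before it.
A pose or a line that the arm cannot do raises env.IKError and nothing moves.
- env.hand_in(): hands the job in; it is judged then, once.
The state is a dict: "clock": time; "joint_positions": joint angles; "joint_velocities": joint speeds; "tau": joint torques, N m; "tool_pos": TCP position; "tool_rot": TCP orientation; "contact_force": force on the tool from outside, world axes, zero at the start; "wrist_torque": the same for the moment, N m; "finger_gap": finger opening in mm; "grip_force": force on a finger pad.
Only numpy, scipy, OpenCV 4.12 (cv2) and the standard library are available. Lean on these libraries where they do the work, as an engineer would, in place of code of your own. Each camera call takes 0.05 s, during which the arm holds its last target. There are 200 camera calls.

## Working session

There is one attempt and no reset: what is moved stays moved. The work goes in short steps, each a Python script; the robot and the scene stay as the last script left them, time stands still between calls to the robot, and variables do not carry over. Pictures are saved under pics/ and viewed, at most 10 in all, crops included, and the job is handed in when it is done.

```bash
mkdir -p pics
python3 - <<'E'
from station import env, eyes
import cv2,pickle
for n in ("scene","side"):
    d=eyes.get_image(n); pickle.dump(d,open(n+".pkl","wb")); cv2.imwrite(f"pics/{n}1.png",d["color"]); print(n,d["eye"],d["rotation"],d["fx"],d["cx"],d["cy"])
s=env.read_state(); print(s["clock"],s["tool_rot"],s["finger_gap"],env.grip_point_offset)
E
```

```text
scene [-261.22220552 -432.21014159  699.46966212] [-0.40175001  0.77479505 -0.42671487  0.23707379] 397.61755236268647 321.0237454949047 196.98659066027713
side [ 136.14907222 -758.63384516  781.23232627] [-0.42103987  0.87834745 -0.20456714  0.09686832] 454.1957766701411 320.3850203744331 193.2031855950379
0.1 [-6.34187150e-04  7.07097528e-01  7.07115580e-01 -4.89384302e-04] 85.25838649108601 18.700000000000003
```

View pics/scene1.png

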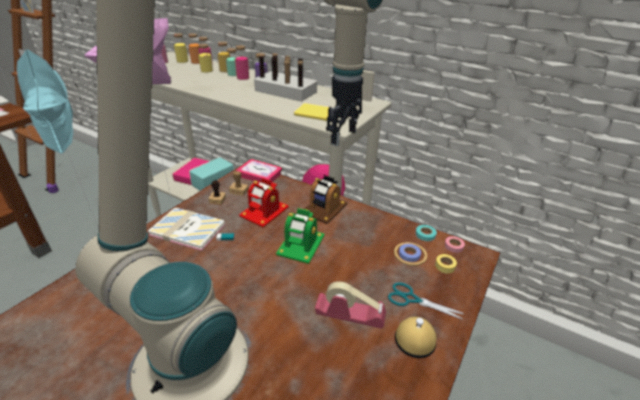

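View pics/side1.png

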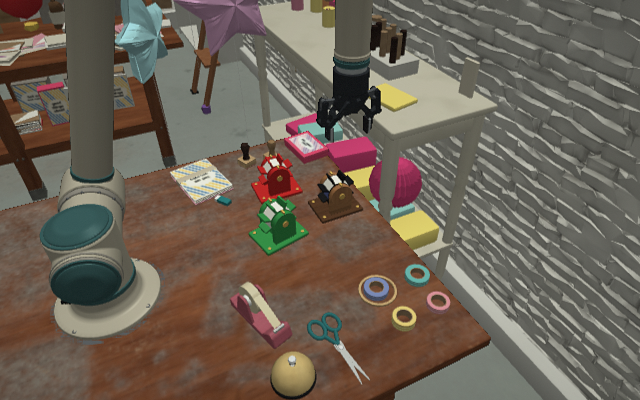

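The ring at side (377,289) holds the violet-blue roll, so the target is panel 3, two clicks on. The wooden stand is at side (336,195) and scene (325,198). The red and green ones are look-alikes. Next I'll localise the stand from depth.

```bash
cat > h.py <<'E'
import numpy as np,cv2,pickle
from scipy.spatial.transform import Rotation as R
def cloud(d):
    v,u=np.mgrid[0:400,0:640]; z=d["range_z"]
    p=np.stack([(u-d["cx"])/d["fx"]*z,(v-d["cy"])/d["fy"]*z,z],-1)
    M=R.from_quat(np.roll(d["rotation"],-1)).as_matrix() if np.size(d["rotation"])==4 else np.array(d["rotation"])
    return p@M.T+d["eye"]
E
python3 - <<'E'
from h import *
for n,(u,v) in (("side",(336,195)),("scene",(325,198))):
    d=pickle.load(open(n+".pkl","rb")); P=cloud(d)
    m=np.zeros((400,640),bool); m[v-32:v+32,u-35:u+35]=1
    m&=d["range_z"]>0
    c=np.median(P[v-8:v+8,u-8:u+8].reshape(-1,3),0); print(n,c)
    near=m&(np.linalg.norm(P[...,:2]-c[:2],axis=-1)<95)
    base=near&(P[...,2]>6)&(P[...,2]<14); hi=near&(P[...,2]>85)&(P[...,2]<115)
    for k,q in(("base",base),("hi",hi)):
        pts=P[q]; print(k,len(pts),pts.mean(0).round(1),pts.min(0).round(1),pts.max(0).round(1),cv2.minAreaRect(pts[:,:2].astype(np.float32)))
    s=d["color"][v-40:v+40,u-50:u+50]; cv2.imwrite(f"pics/{n}_crop.png",cv2.resize(s,None,fx=6,fy=6,interpolation=cv2.INTER_CUBIC))
E
```

```text
side [555.95839409  13.35189393  69.7247473 ]
base 539 [555.2  31.1   9. ] [510.6  -2.4   6. ] [631.1  90.9  14. ] ((571.0160522460938, 44.05835723876953), (93.06631469726562, 120.67835998535156), 89.3311996459961)
hi 298 [571.3  40.9  93.3] [550.7   9.6  85. ] [592.   80.9 107.2] ((570.9971313476562, 45.57252883911133), (70.36522674560547, 41.48565673828125), 86.62169647216797)
scene [542.19038124  31.08834309  62.92197495]
base 352 [550.1  30.1  10.8] [508.   -1.7   6.2] [631.5  92.1  13.9] ((570.8529052734375, 44.38538360595703), (92.68729400634766, 123.43563842773438), 86.48149108886719)
hi 261 [567.2  43.4  95.3] [544.1  10.9  85.1] [593.5  79.4 109.9] ((570.0033569335938, 46.4845085144043), (68.42083740234375, 48.99645233154297), 85.6805191040039)
```

View pics/side_crop.png

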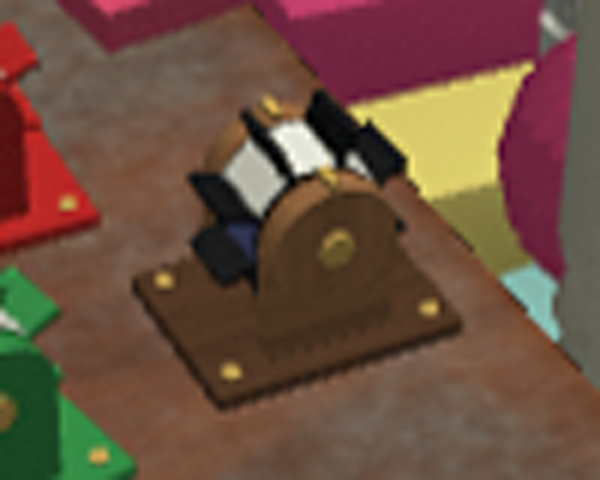

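Base rectangle matches 121 x 93 mm at (571, 44.5), with a yaw of about -3°. The crop shows white on top, white next and blue below it, which agrees with starting at 1. I'll shut the fingers, turn the pads across the wheel, hover over it and take a close look.

```bash
cat >> h.py <<'E'
yaw=np.radians(-3); C=np.array([571,45.5]); ex=np.array([np.cos(yaw),np.sin(yaw)])
Q=(R.from_euler('z',yaw)*R.from_quat([1,0,0,0])).as_quat(); Q=np.roll(Q,1)
def at(x,z): p=C+x*ex; return [p[0],p[1],z]
E
python3 - <<'E'
from h import *
from station import env,eyes
env.set_gripper(0)
env.move_ptp(at(-45,200),Q)
s=env.read_state(); d=eyes.get_image("wrist")
pickle.dump((s,d),open("w.pkl","wb")); cv2.imwrite("pics/w1.png",d["color"])
print(s["clock"],s["tool_pos"],s["finger_gap"],s["contact_force"]); print(d["T_tool_cam"])
z=d["range_z"]; v,u=np.mgrid[0:400,0:640]
p=np.stack([(u-d["cx"])/d["fx"]*z,(v-d["cy"])/d["fy"]*z,z],-1)
T=np.array(d["T_tool_cam"]); q=p@T[:3,:3].T+T[:3,3]
f=q[(z>0)&(q[...,2]>-25)&(q[...,2]<4)&(np.abs(q[...,:2]).max(-1)<40)]; print("finger",len(f),f.min(0) if len(f) else 0,f.max(0) if len(f) else 0)
W=q@R.from_quat(np.roll(s["tool_rot"],-1)).as_matrix().T+s["tool_pos"]
for lo,hi in((6,14),(94,99),(102,112)):
    m=(z>0)&(W[...,2]>lo)&(W[...,2]<hi)&(np.abs(W[...,0]-571)<75)&(np.abs(W[...,1]-45)<58)
    if m.sum()>9: w=W[m]; print(lo,m.sum(),w.min(0),w.max(0),cv2.minAreaRect(w[:,:2].astype(np.float32)))
E
```

```text
2.375 [526.23943599  47.77910023 200.10612137] -0.21781977593422971 [ 0.82617167  0.19821809 -0.33734772]
[[-3.71855970e-04 -9.61139939e-01 -2.76061370e-01  6.98721695e+01]
 [ 9.99999868e-01 -4.55315646e-04  2.38230110e-04  8.32536776e-01]
 [-3.54667534e-04 -2.76061245e-01  9.61139981e-01 -1.42708784e+02]
 [ 0.00000000e+00  0.00000000e+00  0.00000000e+00  1.00000000e+00]]
finger 1197 [  5.98162065 -12.67489167 -24.99017353] [11.56520902 14.60169592 -3.47430647]
6 3097 [5.09767956e+02 2.14117826e-01 6.08311733e+00] [630.33828689  92.80591942  13.73517696] ((570.0491943359375, 46.54913330078125), (91.98917388916016, 120.08121490478516), 89.48664093017578)
94 492 [557.26397981  13.70567323  94.00288412] [583.2638289   79.56485045  98.98414663] ((569.76904296875, 46.64607238769531), (65.91136169433594, 25.973430633544922), 88.28997039794922)
102 910 [549.70429547  29.56252648 102.01048232] [590.56747894  63.60406462 108.67158133] ((570.0849609375, 46.60237503051758), (33.761016845703125, 40.71638870239258), 89.45904541015625)
```

View pics/w1.png

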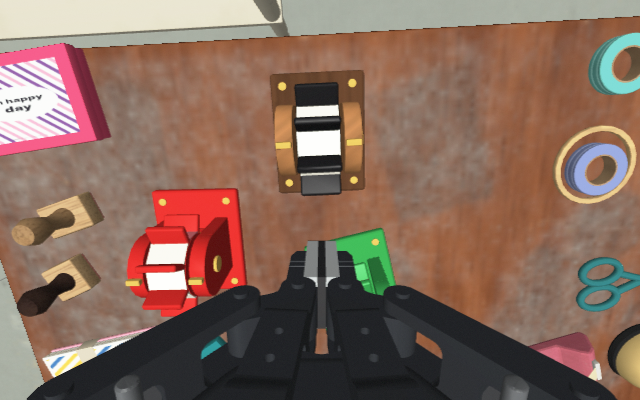

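The wrist view shows the stand at (318,133), refined to (570, 46.6) with yaw -0.7°, and the blue roll in the ring at (597,168). Finger front is 11 mm ahead of the TCP. Before going down I'll check clearance to the green and red look-alikes.

```bash
sed -i 's/radians(-3)/radians(-0.7)/; s/\[571,45.5\]/[570,46.6]/' h.py
python3 - <<'E'
from h import *
for n in("side","scene"):
    d=pickle.load(open(n+".pkl","rb"));P=cloud(d);h=cv2.cvtColor(d["color"],cv2.COLOR_BGR2HSV)
    for c,m in(("green",(h[...,0]>45)&(h[...,0]<75)),("red",(h[...,0]<6)|(h[...,0]>177))):
        m=m&(h[...,1]>150)&(P[...,2]>5)&(P[...,2]<125)&(P[...,0]>200)&(P[...,0]<700)&(np.abs(P[...,1])<220)&(d["range_z"]>0)
        w=P[m];print(n,c,w.min(0).round(),w.max(0).round()); w=w[w[:,2]>40]; print("  hi",np.percentile(w,1,axis=0).round(),np.percentile(w,99,axis=0).round())
E
```

```text
side green [332. -44.   5.] [462.  49. 108.]
  hi [355. -26.  41.] [439.  42. 106.]
side red [401. 134.   5.] [520. 219. 107.]
  hi [417. 148.  41.] [504. 216. 106.]
scene green [329. -40.   5.] [458.  49. 106.]
  hi [353. -24.  41.] [434.  41. 104.]
scene red [398. 137.   5.] [519. 220. 108.]
  hi [415. 150.  41.] [501. 219. 106.]
```

Clear of both. First click.

```bash
cat >> h.py <<'E'
def click(env,xe=1,z=101):
    env.servo_line(at(-43,150),Q); env.servo_line(at(-43,z),v=80)
    for x in list(range(-32,xe,4))+[xe]:
        env.servo_line(at(x,z),v=50); s=env.read_state(); f=s["contact_force"]
        print(x,np.round(s["tool_pos"],1),np.round(f,1))
        if np.linalg.norm(f)>12: print("STOP"); break
    env.servo_line(at(x,150),v=80); env.servo_line(at(-43,170))
    print(env.read_state()["clock"])
E
python3 - <<'E'
from h import *
from station import env,eyes
click(env)
d=eyes.get_image("wrist"); cv2.imwrite("pics/w2.png",d["color"][:260,160:480]);
E
```

```text
-32 [538.5  46.9 101.1] [-0.9 -0.5  0.7]
-28 [542.2  46.9 101. ] [-1.5  0.1  0.7]
-24 [546.6  46.9 101. ] [-0.3  0.5 -0.2]
-20 [550.7  46.8 101. ] [-0.9 -1.   0.3]
-16 [554.6  46.7 101. ] [-0.3 -0.4 -0.4]
-12 [558.5  46.7 101. ] [ 0.5 -0.3  0.6]
-8 [562.4  46.7 101. ] [0.3 0.3 0.5]
-4 [566.7  46.6 101.1] [ 1.5 -0.5 -0. ]
0 [570.1  46.6 100.9] [ 0.1 -0.3  0.3]
1 [570.9  46.6 100.9] [-0.4  0.3  0.9]
7.5167
```

View pics/w2.png

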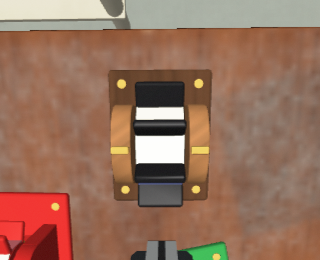

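Wrist view: white on top either way, so this doesn't show whether it clicked. The side view will tell, by where the blue panel is.

Run:
```python
from h import *
from station import env,eyes
o=[]
for n,(u,v) in (("side",(336,195)),("scene",(325,198))):
    d=eyes.get_image(n); o.append(cv2.resize(d["color"][v-30:v+30,u-38:u+38],None,fx=5,fy=5,interpolation=cv2.INTER_CUBIC))
cv2.imwrite("pics/after1.png",np.hstack(o))
```

```text
(no output)
```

View pics/after1.png

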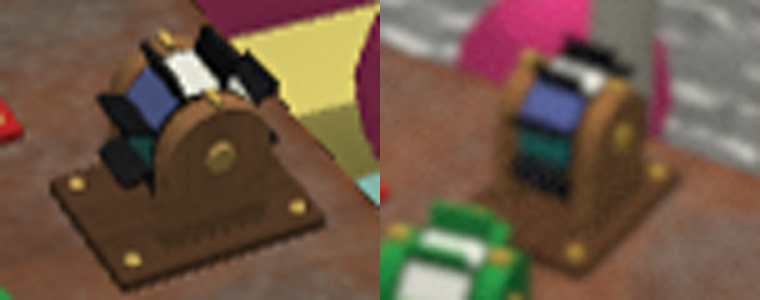

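Exactly one click: blue is now the next panel on the near side (150,100 in the left crop), teal is below it, and white is on top. Second and last click.

Run:
```python
from h import *
from station import env,eyes
click(env)
env.servo_line(at(-43,200))
d=eyes.get_image("wrist"); a=cv2.resize(d["color"][40:240,210:430],(396,360))
d=eyes.get_image("side"); b=cv2.resize(d["color"][160:230,296:374],(401,360),interpolation=cv2.INTER_CUBIC)
cv2.imwrite("pics/after2.png",np.hstack([a,b]))
```

```text
-32 [538.4  47.  101.2] [-0.1  0.1 -0. ]
-28 [542.1  46.9 101. ] [-0.9 -0.1  1.5]
-24 [546.6  46.9 101. ] [-0.4 -0.5  1.2]
-20 [550.7  46.8 101. ] [-0.2  0.5 -0.4]
-16 [554.6  46.7 101. ] [-0.6 -0.2  0.3]
-12 [558.5  46.7 101. ] [-1.  -0.   0.3]
-8 [562.4  46.7 101. ] [ 0.1 -0.6  0.6]
-4 [566.7  46.6 101.1] [ 1.   0.5 -0.5]
0 [570.1  46.6 101. ] [-0.4  0.1 -0.4]
1 [570.9  46.6 101. ] [0.3 0.1 0.2]
12.5583
```

View pics/after2.png

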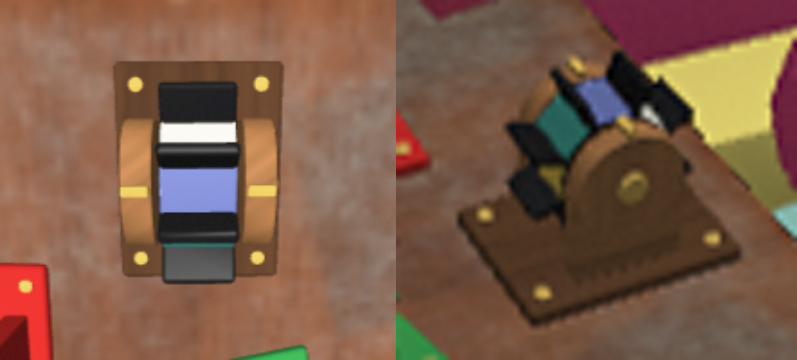

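The blue panel is level between the pointers (198,190), with teal next on the near side, and the robot is clear of everything.

```bash
python3 -c "
from station import env
print(env.hand_in())"
```

```text
the job is handed in; nothing more can be done
None
```

I rolled the wheel two single clicks, so the blue panel, matching the roll in the ring, now rests between the pointers and was never passed; the job is handed in.

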